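# Hold the engine valve level over the light panel

## Robot

A 6-joint arm with a two-finger parallel gripper is mounted at the origin on the work surface. World frame = base frame: x ahead of the robot, y to its left, z up, the work surface at z = 0. Lengths are in mm, angles in rad, forces in N, time in s.
With the tool pointing down it reaches from about 350 to 975 mm from the base axis. Payload 7.1 kg.
Tool frame: the origin (TCP) lies at the very end of the fingers, on their centre line; the grasp point (between the pads) lies 19 mm behind it (ctrl.tcp_to_grasp is the distance from the TCP to the grasp point, in mm); z points along the fingers, x is the direction in which the jaws open and shut, and the axes are right-handed (so a half turn about z gives the same grasp; the last joint's range is limited). The gripper opens to 88 mm and grips with 3 to 60 N. Pads are 20 mm wide; open, the fingers measure 115 mm over their backs; the gripper's body (75 mm by 178 mm) begins 61 mm behind the grasp point.
Start: joints at [-1.271, 0.423, 1.63, -0, 1.089, -0.019], TCP at [195.909, -593.485, 222.675] pointing down, gripper open.
Joint ranges: [-3, 3], [-0.9, 2.11], [0.09, 2.58], [-1.31, 4.45], [0.11, 2.69], [-2.54, 2.54]. Speed limits (rad/s): [2.39, 2.39, 3.01, 3.14, 3.14, 3.14].

## Interface

Orientations are given as a rotation vector (axis times angle).
In Python, from workcell import get_obs, viewer, ctrl, masks_of gives the robot as it stands. The module is installed in compiled form; this text tells all that it offers.
- The arm moves only by the shell command python3 -m inch 'ROWS'. ROWS is JSON, a list of rows, each an object of numbers: "tx", "ty", "tz": the shift along the tool's x, y, z in cm; "ax", "ay", "az": the turn, a rotation vector about the tool's x, y, z in degrees; "jaw": the opening, from 0 (shut) to 1 (fully open). In form: [{"tx": .., "ty": .., "tz": .., "ax": .., "ay": .., "az": .., "jaw": ..}, ...]. A call has 1 to 12 rows; each row shifts and turns the commanded pose from where the row before left it, along the tool's axes as they then stand; what a row does not reach is not made up. A row lasts 1/8 s, in which the tool goes at most 62.5 mm and 10.7 degrees, less where a joint would pass 70% of its speed; a pose out of reach is approached as far as the arm can. A call is refused whole if a number of a shift passes 6.25 or a number of a turn 10.7, either way. A call with a gripper value outside its range is refused whole. The fingers move at their own pace and stop on an object; the grip force is fixed at half the most. Time passes only in rows, so rows that do not move let the fingers close. It gives the time, the measured TCP pose, the force and the opening at its end, in the units of the state.
- get_obs(): the state, without advancing time (a new reading comes with each control period).
- viewer.get_image(name): name is "side" or "top" or "wrist"; returns (picture, depth): 400x640x3 uint8, red, green, blue; 400x640 float32, mm along the optical axis (not along the pixel's ray), 0 where there is no reading.
- viewer.get_calibration(name): a dict with "fx", "fy", "cx", "cy" (pixels), "distortion" ([k1, k2, p1, p2, k3] as OpenCV has them; the pictures are not rectified), "rvec" (rotation vector, rad) and "tvec" (3), from world to camera coordinates, as OpenCV has them. Camera axes: x right, y down, z forward; pixel columns grow to the right and rows downward; lengths in mm; the calibration is good to about 2 mm. A picture is of the moment at which its call begins: read the wrist's pose just before it. get_calibration takes no time and is no camera call; for the wrist camera it gives the pose at the moment of the call.
- ctrl.close_job(): hands the job in, once; it reports no verdict.
Trained networks look in the newest picture that a camera, given by its name, has taken for a name from the list of things; names that differ only in an ending like _2 or _b are one class to them, and where a whole thing is asked for, a point or a joint stands for the part that bears it (a point fixed in the world has none). Each returns a list of dicts, best first, with "score" (0 to 1); they miss things now and then, are a little off and sometimes report something else, mostly with a low value. They report only what shows in the picture. A call takes as long as a camera call.
- masks_of(camera, thing): "pixels" (400x640 bool, what is visible of it) and "location" ([column, row] in pixels, amid what is visible of it).
The state is a dict: "t": time; "qpos": joint angles; "qvel": joint speeds; "joint_torque": joint torques, N m; "ee_pos": TCP position; "orientation": TCP orientation; "ft_force": force on the tool from outside, world axes, zero at the start; "moment": the same for the moment, N m; "width": finger opening in mm.
Only numpy, scipy, OpenCV 4.12 (cv2) and the standard library are available. Lean on these libraries where they do the work, as an engineer would, in place of code of your own. Each camera call takes 0.05 s, during which the arm holds its last target. There are 200 camera calls.

## Task

Slide the light panel along its rods by its upright grip until it is fully against the end stop on the robot's right. Then draw the valve with the widest head out of the slanted rack without dropping it, turn it until its stem is level and hold it there with the middle of its length above the middle of the panel, raised about 10 cm over it, so that the stem can be checked for straightness. Finish while still holding it up in the gripper, leaving the other two valves in the rack and everything else where it is.

Things in the scene. Friction and masses are not known exactly. Their poses are not given: they have to be found in the camera images.
- wide_valve: Steel valve to draw out: stem 10 mm thick, 125 mm long, flaring to a head 50 mm wide (the widest of three); 150 mm in all, 0.2 kg. Origin at the stem's tip, z along the stem to the head. It starts head up in any one of the rack's holes, 65 mm deep, 2 mm play all round, so it may sag 4 degrees; slides out freely. Grip the bare stem, 65 to 125 mm from the tip; centre of mass at about 115 mm.
- wide_valve_mid (a point): The middle of the valve's length, on its axis 75 mm from the stem's tip (axes as wide_valve).
- wide_valve_head (a point): Centre of the valve's flat head face, 150 mm from the stem's tip.
- slim_valve_a: A bystander valve in the rack, of the same length and stem, with a head 34 mm in diameter. Origin at the stem's tip, z along the stem to the head. Leave it in its hole.
- slim_valve_b: A second bystander valve, the same as slim_valve_a, in another hole of the rack. Leave it in its hole.
- rack: Fixed rack, 120 x 220 mm, a black nylon block on a wooden foot. Origin: middle of its underside; x to where the heads lean, z up. The tilted block has 3 square blind holes (14 mm) at y = -70, 0, 70 mm, mouths at x = 18, z = 83 mm, that rise at 45 degrees towards +x, away from the robot. The block reaches 20 mm to either side of the hole axes; its topmost edge is at 97 mm.
- light (a joint): Travel of the light panel in m: 0 at the end on the robot's left, 0.15 fully against the end stop on the robot's right; it starts between 0 and 0.06, slides with about 2.5 N of friction and stays where it is left.
- light_grip (a point): Where to take the panel's upright grip: a black bar of 14 x 14 mm section on the carriage's side nearest the robot, foot at 36 mm and top at 96 mm above the bench. The point is on the bar's axis 16 mm below its top and moves with the panel. Axes: -y is the way the panel slides to its stop, -x faces the robot, z up.
- panel_mid (a point): Centre of the upper face of the light panel: a white plate 94 x 114 mm on a low aluminium carriage 110 x 130 mm; the face is 42 mm above the bench, the grip stands 73 mm to -x of this point. Axes as light_grip. It moves with the panel.
- rail: The panel's fixed slideway: two steel rods of 12 mm along its y axis between two dark end blocks 110 x 20 x 38 mm at y = -150 (the stop) and +150 mm. Origin at the middle of its underside, x away from the robot, z up.
- piston: Bystander: aluminium piston, 80 mm in diameter, 68 mm high, standing; origin under its centre.
- bearing: Bystander: steel bearing ring, 52 mm in diameter, 16 mm high; origin under its centre.
- oil_bottle: Bystander: grey bottle, 64 mm in diameter, 170 mm high; origin under its centre.
- spanner: Bystander: steel spanner lying on the bench.
- driver: Bystander: screwdriver with a black handle lying on the bench.
- socket: Bystander: steel socket, 26 mm in diameter, 36 mm high, standing; origin under its centre.

How it is judged (in metres and radians):
On the way, in this order (a step that is already met when the one before it is completed fails the run):
1. the light panel is fully against its end stop (value of joint light above 0.145 m), for 0.2 s.
2. the wide-headed valve is drawn clear of the rack in the gripper (distance of wide_valve from where it was at the start of the episode above 0.068 m and contact force between wide_valve and rack below 0.05 N and contact force between wide_valve and the fingers above 1 N), for 0.2 s.
At the end, for the whole second after the job is handed in: Panel within 7 mm of its stop; the gripper alone holds the wide-headed valve at rest, within 11 degrees of level, its middle within 35 mm in plan of the panel's centre and 70 to 140 mm above its face; other valves within 12 mm and bystanders within 25 mm of their starts (value of joint light above 0.143 m and angle between wide_valve's own z axis and vertical between 1.37 and 1.77 rad and horizontal distance between wide_valve_mid and panel_mid below 0.035 m and z of wide_valve_mid in the frame of panel_mid between 0.07 and 0.14 m and contact force between wide_valve and the fingers above 1 N and contact force between wide_valve and rack below 0.05 N and linear speed of wide_valve below 0.03 m/s and angular speed of wide_valve below 0.2 rad/s and distance of each of slim_valve_a, slim_valve_b from where it was at the start of the episode below 0.012 m and distance of each of piston, bearing, oil_bottle, spanner, driver, socket from where it was at the start of the episode below 0.025 m); the arm keeps its last pose, push and grip.
It fails at once if the valve is dropped onto the bench (height (world z) of wide_valve_head below 0.05 m).
It fails at once if one of the other two valves is moved (distance of any of slim_valve_a, slim_valve_b from where it was at the start of the episode above 0.012 m).
It fails at once if a bystander on the bench is disturbed (distance of any of piston, bearing, oil_bottle, spanner, driver, socket from where it was at the start of the episode above 0.025 m).
It also fails if it takes over 56 s, if anything falls off the work surface, if the arm or the gripper's body presses on something with over 40 N, if the wrist force passes 120 N, or if a joint passes its speed limit or range.

## Working session

There is one attempt and no reset: what is moved stays moved. The work goes in short steps, Python scripts to look and compute and a shell command to move; the robot and the scene stay as the last step left them, time stands still between calls to the robot, and variables do not carry over. Pictures are saved under pics/ and viewed, about 8 in all and at most 12, crops included, and the job is handed in when it is done.

```bash
mkdir -p pics; cat > h.py <<'E'
import numpy as np, cv2
from workcell import get_obs, viewer, ctrl, masks_of
def cal(n):
    c=viewer.get_calibration(n)
    K=np.array([[c['fx'],0,c['cx']],[0,c['fy'],c['cy']],[0,0,1]]);R=cv2.Rodrigues(np.array(c['rvec'],float))[0]
    return K,np.array(c['distortion'],float),R,np.array(c['tvec'],float).ravel()
def cloud(n,d,m,c=None):
    K,D,R,t=c or cal(n)
    v,u=np.nonzero(m&(d>0)); z=d[v,u]
    p=cv2.undistortPoints(np.stack([u,v],1).astype(float)[:,None],K,D)[:,0]
    return (np.c_[p*z[:,None],z]-t)@R
def proj(n,P,c=None):
    K,D,R,t=c or cal(n)
    return cv2.projectPoints(np.atleast_2d(P).astype(float),cv2.Rodrigues(R)[0],t,K,D)[0][:,0]
def pose():
    o=get_obs(); return np.array(o['ee_pos']),cv2.Rodrigues(np.array(o['orientation'],float))[0],o
E
cat > look.py <<'E'
from h import *
for n in ['top','side']:
    im,d=viewer.get_image(n); cv2.imwrite(f'pics/{n}0.png',im[...,::-1])
    for th in ['wide_valve','slim_valve_a','rack','light_grip','panel_mid','rail','piston','bearing','oil_bottle','spanner','driver','socket']:
        for r in masks_of(n,th)[:3]:
            if r['score']<.2: continue
            P=cloud(n,d,r['pixels'])
            if len(P)<5: continue
            print(n,th,round(r['score'],2),np.round(r['location']),len(P),'med',np.median(P,0).round(),'lo',np.percentile(P,3,0).round(),'hi',np.percentile(P,97,0).round())
p,R,o=pose();print(p,R.round(2),o['t'],o['width'])
E
python3 look.py
```

```text
top wide_valve 0.65 [474. 197.] 290 med [ 549. -323.  132.] lo [ 494. -347.   85.] hi [ 570. -305.  152.]
top slim_valve_a 0.73 [412. 188.] 232 med [ 559. -182.  128.] lo [ 509. -200.   85.] hi [ 581. -173.  146.]
top slim_valve_a 0.6 [442. 194.] 251 med [ 551. -253.  127.] lo [ 501. -283.    1.] hi [ 573. -242.  146.]
top slim_valve_a 0.45 [434. 236.] 4347 med [ 463. -241.   66.] lo [ 410. -345.    7.] hi [ 528. -140.   94.]
top rack 0.97 [435. 233.] 4109 med [ 461. -240.   67.] lo [ 411. -344.    7.] hi [ 524. -140.   94.]
top light_grip 0.83 [231. 214.] 2633 med [528. 248.  39.] lo [458. 188.  29.] hi [587. 311.  46.]
top light_grip 0.63 [477. 194.] 304 med [ 548. -323.  132.] lo [ 501. -348.   85.] hi [ 570. -306.  152.]
top light_grip 0.44 [232. 213.] 3873 med [528. 244.  37.] lo [463.  54.  19.] hi [585. 360.  45.]
top panel_mid 0.96 [230. 213.] 2677 med [528. 248.  39.] lo [456. 187.  26.] hi [587. 312.  46.]
top rail 0.66 [230. 213.] 4028 med [530. 244.  37.] lo [461.  52.  19.] hi [586. 361.  45.]
top rail 0.66 [434. 234.] 4342 med [ 462. -241.   66.] lo [ 409. -345.    6.] 
[... 2126 characters left out ...]
[388. 244.] 361 med [383.  10.  13.] lo [360. -16.  -1.] hi [405.  30.  16.]
side oil_bottle 0.97 [316. 141.] 958 med [ 691. -301.   80.] lo [ 667. -368.    1.] hi [ 742. -290.  167.]
side spanner 0.87 [188. 277.] 804 med [741. 257.   6.] lo [719. 156.  -1.] hi [759. 325.   9.]
side driver 0.66 [282. 171.] 170 med [ 746. -175.   20.] lo [ 730. -210.    9.] hi [ 765. -134.   25.]
side socket 0.84 [389. 318.] 321 med [346. 221.  29.] lo [335. 203.  -0.] hi [358. 227.  36.]
side socket 0.26 [281. 304.] 6853 med [526. 272.  37.] lo [459.  65.   9.] hi [584. 366.  55.]
[ 195.9219605  -593.49579686  222.69430477] [[ 0.31 -0.95  0.  ]
 [-0.95 -0.31 -0.  ]
 [ 0.    0.   -1.  ]] 1.3 87.63679912692658
```

View pics/top0.png

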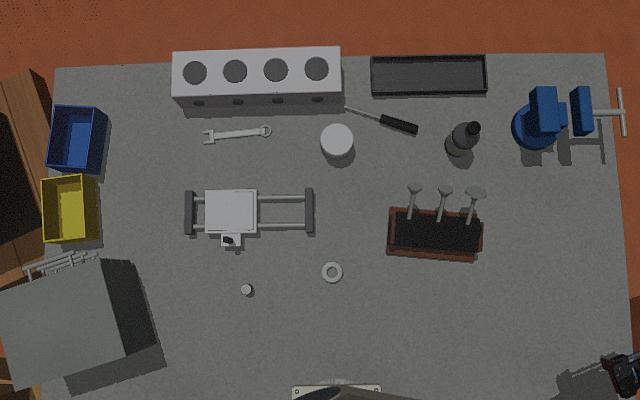

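View pics/side0.png

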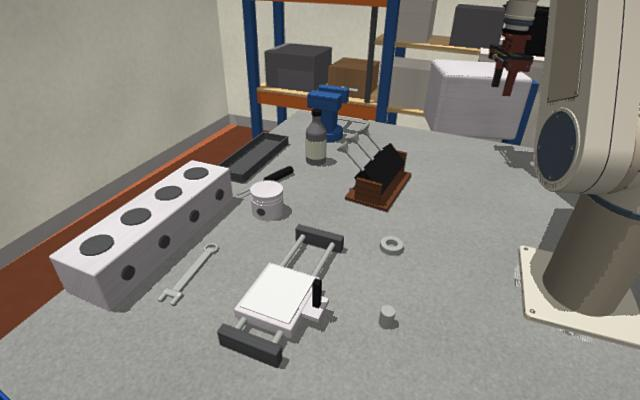

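```bash
cat > m1.py <<'E'
from h import *
A={}
for n in ['top','side']:
    im,d=viewer.get_image(n); c=cal(n)
    full=np.ones(d.shape,bool)
    P=cloud(n,d,full,c); g=im[d>0].astype(int); A[n]=(P,g)
    b=g.mean(1); x,y,z=P.T
    dark=(b<60)
    w=(x>450)&(x<600)&(y>150)&(y<340)&(abs(z-42)<6)&(b>150)
    r=cv2.minAreaRect(P[w][:,:2].astype(np.float32)); print(n,'plate',w.sum(),r,np.median(P[w],0))
    gr=(x>420)&(x<500)&(y>180)&(y<320)&(z>55)&(z<105)
    print(n,'grip',gr.sum(),np.median(P[gr],0).round(1),P[gr].min(0).round(1),P[gr].max(0).round(1))
    e=(x>440)&(x<620)&(y>40)&(y<420)&(z>30)&(z<44)&(b<90)&((y>340)|(y<110))
    if e.sum()>10: print(n,'ends',cv2.minAreaRect(P[e][:,:2].astype(np.float32)),P[e][P[e][:,1]>200].mean(0),P[e][P[e][:,1]<200].mean(0))
    f=(x>380)&(x<560)&(y>-380)&(y<-110)&(z>3)&(z<98)
    print(n,'rack',cv2.minAreaRect(P[f][:,:2].astype(np.float32)))
    top=f&(z>88); 
    if top.sum()>10: print(n,'topedge',np.polyfit(P[top][:,1],P[top][:,0],1))
    for th in ['wide_valve','slim_valve_a']:
        for r in masks_of(n,th)[:2]:
            Q=cloud(n,d,r['pixels'],c); Q=Q[(Q[:,2]>88)&(Q[:,0]>480)&(Q[:,0]<600)&(abs(Q[:,1]+240)<130)]
            if len(Q)<30: continue
            S=Q[(Q[:,2]<118)]; v=np.linalg.svd(S-S.mean(0))[2][0]; v*=np.sign(v[2])
            print(n,th,r['score'],'stem',S.mean(0).round(1),v.round(3),len(S),'head',Q[Q[:,2]>138].mean(0).round(1))
E
python3 m1.py
```

```text
top plate 958 ((520.1325073242188, 251.29171752929688), (133.04827880859375, 125.68460083007812), 0.18286511301994324) [533.80135608 252.52177035  40.10701246]
top grip 55 [462.2 247.8  91.7] [455.7 244.2  55.4] [469.5 257.6  98.4]
top ends ((535.7919921875, 207.6909637451172), (322.06207275390625, 108.03056335449219), 89.68125915527344) [536.21010579 357.01386166  36.10453406] [534.07170873  56.64903868  35.83487724]
top rack ((471.01995849609375, -244.19163513183594), (265.03387451171875, 176.53343200683594), 89.17036437988281)
top topedge [1.05658379e-01 5.12429167e+02]
top wide_valve 0.86 stem [ 531.1 -321.7  109.2] [ 0.94  -0.079  0.331] 4 head [ 546.  -324.   145.8]
top slim_valve_a 0.54 stem [ 519.7 -250.8  102.2] [ 0.769 -0.043  0.638] 71 head [ 555.4 -254.6  142.7]
side plate 3056 ((522.958740234375, 251.9193115234375), (127.77835083007812, 138.896240234375), 89.19379425048828) [534.38208204 260.88282219  41.09953697]
side grip 208 [462.4 256.3  80.7] [456.8 244.9  55.8] [470.7 258.9  96.9]
side ends ((535.541259765625, 208.36074829101562), (318.40753173828125, 109.44520568847656), 89.97589874267578) [535.67102305 359.25450588  36.05889759] [535.08703145  61.3379626   35.00049765]
side rack ((470.3259582519531, -246.59564208984375), (228.54840087890625, 120.75436401367188), 83.12362670898438)
side topedge [1.00064795e-01 5.14954952e+02]
side wide_valve 0.5 stem [ 517.8 -320.3  103.6] [ 0.79  -0.061  0.609] 56 head [ 544.  -314.1  144.8]
side slim_valve_a 0.58 stem [ 532.5 -180.6  102.9] [ 0.78  -0.08   0.621] 70 head [ 562.2 -180.6  142.3]
```

```bash
python3 -m inch '[{"az":9},{"az":9},{"ty":-5,"tx":-2},{"ty":-5,"tx":-2},{"ty":-5,"tx":-2},{"ty":-5,"tx":-2},{"tx":-6},{"tx":-6},{"tx":-6},{"tx":-6},{"tx":-6},{"tx":-6}]'; python3 -m inch '[{"tx":-6},{"tx":-6},{"tx":-6},{"tx":-6},{"tx":-4,"ty":-2},{"tx":-4,"ty":-2},{"tx":-4,"ty":-1.3},{"tx":-2,"ty":-0.6},{"tx":-1},{"tz":0}]'; python3 -c "
from h import *
p,R,o=pose();print(p,R.round(3),o['t'])"
```

```text
[ 195.88299785 -593.45964115  222.65016182] [[ 0.313 -0.95  -0.   ]
 [-0.95  -0.313  0.   ]
 [-0.     0.    -1.   ]] 1.6$[0]: bad value
$[0]: bad value
```

```bash
python3 -m inch '[{"tx":0,"ty":0,"tz":0,"ax":0,"ay":0,"az":9.1,"jaw":1},{"tx":0,"ty":0,"tz":0,"ax":0,"ay":0,"az":9.1,"jaw":1},{"tx":-2,"ty":-5,"tz":0,"ax":0,"ay":0,"az":0,"jaw":1},{"tx":-2,"ty":-5,"tz":0,"ax":0,"ay":0,"az":0,"jaw":1},{"tx":-2,"ty":-5,"tz":0,"ax":0,"ay":0,"az":0,"jaw":1},{"tx":-2,"ty":-5,"tz":0,"ax":0,"ay":0,"az":0,"jaw":1},{"tx":-6,"ty":0,"tz":0,"ax":0,"ay":0,"az":0,"jaw":1},{"tx":-6,"ty":0,"tz":0,"ax":0,"ay":0,"az":0,"jaw":1},{"tx":-6,"ty":0,"tz":0,"ax":0,"ay":0,"az":0,"jaw":1},{"tx":-6,"ty":0,"tz":0,"ax":0,"ay":0,"az":0,"jaw":1}]'; python3 -c "
from h import *
p,R,o=pose();print(p,R.round(3),o['t'])"
```

```text
t: 2.85
ee_pos: [395.4, -271.5, 222.8]
orientation: [-2.222, 2.22, -0.001]
ft_force: [0.3, 0.7, 0.2]
width: 87.9
[ 395.38566561 -271.48704993  222.79097572] [[ 0.001 -1.     0.   ]
 [-1.    -0.001 -0.   ]
 [ 0.    -0.    -1.   ]] 2.85
```

```bash
python3 -m inch '[{"tx":-6,"ty":-1,"tz":0,"ax":0,"ay":0,"az":0,"jaw":1},{"tx":-6,"ty":-1,"tz":0,"ax":0,"ay":0,"az":0,"jaw":1},{"tx":-6,"ty":-1,"tz":0,"ax":0,"ay":0,"az":0,"jaw":1},{"tx":-6,"ty":-1,"tz":0,"ax":0,"ay":0,"az":0,"jaw":1},{"tx":-6,"ty":-1,"tz":0,"ax":0,"ay":0,"az":0,"jaw":1},{"tx":-6,"ty":-1,"tz":0,"ax":0,"ay":0,"az":0,"jaw":1},{"tx":-6,"ty":-0.8,"tz":0,"ax":0,"ay":0,"az":0,"jaw":1},{"tx":-5,"ty":0,"tz":0,"ax":0,"ay":0,"az":0,"jaw":1},{"tx":-3,"ty":0,"tz":0,"ax":0,"ay":0,"az":0,"jaw":1},{"tx":-2.2,"ty":0,"tz":0,"ax":0,"ay":0,"az":0,"jaw":1},{"tx":0,"ty":0,"tz":3,"ax":0,"ay":0,"az":0,"jaw":1},{"tx":0,"ty":0,"tz":0,"ax":0,"ay":0,"az":0,"jaw":1}]'; cat > m2.py <<'E'
from h import *
p,R,o=pose();print(p,R.round(3),o['t'])
c=cal('wrist');im,d=viewer.get_image('wrist');cv2.imwrite('pics/w1.png',im[...,::-1])
P=cloud('wrist',d,np.ones(d.shape,bool),c);x,y,z=P.T
gr=(abs(x-462)<40)&(abs(y-251)<40)&(z>55)&(z<105)
print(gr.sum(),np.percentile(P[gr],[2,50,98],axis=0).round(1))
E
python3 m2.py
```

```text
t: 4.35
ee_pos: [461.5, 248.4, 191.1]
orientation: [2.221, -2.217, -0.002]
ft_force: [-0.3, -0.5, -0.0]
width: 87.9
[461.45932464 248.41680069 191.10647404] [[ 0.002 -1.    -0.004]
 [-1.    -0.002 -0.002]
 [ 0.002  0.004 -1.   ]] 4.35
327 [[457.9 243.9  58.4]
 [468.1 250.3  93.5]
 [471.2 256.6  96. ]]
```

View pics/w1.png

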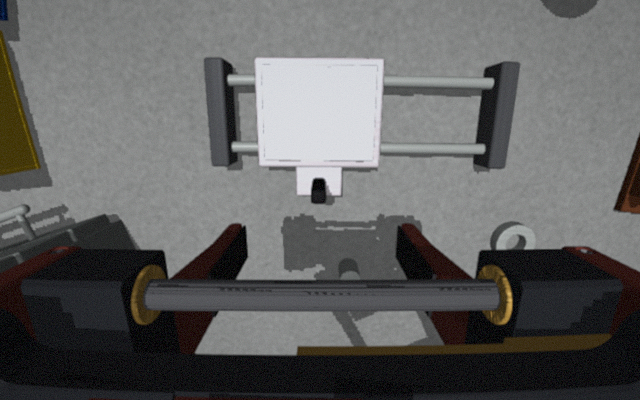

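The wrist view shows the grip bar at (318,190), midway between the fingers. I'm going down to close on it.

```bash
python3 -m inch '[{"tx":-0.2,"ty":-0.2,"tz":4,"ax":0,"ay":0,"az":0,"jaw":1},{"tx":0,"ty":0,"tz":4,"ax":0,"ay":0,"az":0,"jaw":1},{"tx":0,"ty":0,"tz":3,"ax":0,"ay":0,"az":0,"jaw":1},{"tx":0,"ty":0,"tz":1.9,"ax":0,"ay":0,"az":0,"jaw":1},{"tx":0,"ty":0,"tz":0,"ax":0,"ay":0,"az":0,"jaw":0.1},{"tx":0,"ty":0,"tz":0,"ax":0,"ay":0,"az":0,"jaw":0.1},{"tx":0,"ty":0,"tz":0,"ax":0,"ay":0,"az":0,"jaw":0.1},{"tx":0,"ty":0,"tz":0,"ax":0,"ay":0,"az":0,"jaw":0.1}]'
```

```text
t: 5.4
ee_pos: [465.4, 251.1, 64.5]
orientation: [-2.222, 2.219, -0.001]
ft_force: [-0.1, -0.6, 0.1]
width: 51.2
```

```bash
python3 -m inch '[{"tx":0,"ty":0,"tz":0,"ax":0,"ay":0,"az":0,"jaw":0},{"tx":0,"ty":0,"tz":0,"ax":0,"ay":0,"az":0,"jaw":0},{"tx":0,"ty":0,"tz":0,"ax":0,"ay":0,"az":0,"jaw":0},{"tx":0,"ty":0,"tz":0,"ax":0,"ay":0,"az":0,"jaw":0},{"tx":0,"ty":0,"tz":0,"ax":0,"ay":0,"az":0,"jaw":0},{"tx":0,"ty":0,"tz":0,"ax":0,"ay":0,"az":0,"jaw":0},{"tx":1,"ty":0,"tz":0,"ax":0,"ay":0,"az":0,"jaw":0},{"tx":2,"ty":0,"tz":0,"ax":0,"ay":0,"az":0,"jaw":0},{"tx":2,"ty":0,"tz":0,"ax":0,"ay":0,"az":0,"jaw":0},{"tx":2,"ty":0,"tz":0,"ax":0,"ay":0,"az":0,"jaw":0},{"tx":2,"ty":0,"tz":0,"ax":0,"ay":0,"az":0,"jaw":0},{"tx":1,"ty":0,"tz":0,"ax":0,"ay":0,"az":0,"jaw":0}]'
```

```text
t: 6.9
ee_pos: [464.3, 149.0, 63.6]
orientation: [2.22, -2.221, -0.001]
ft_force: [-4.2, 2.9, 2.0]
width: 13.7
```

```bash
python3 -m inch '[{"tx":0.6,"ty":0,"tz":0,"ax":0,"ay":0,"az":0,"jaw":0},{"tx":0.5,"ty":0,"tz":0,"ax":0,"ay":0,"az":0,"jaw":0},{"tx":0.3,"ty":0,"tz":0,"ax":0,"ay":0,"az":0,"jaw":0},{"tx":0.2,"ty":0,"tz":0,"ax":0,"ay":0,"az":0,"jaw":0},{"tx":0.2,"ty":0,"tz":0,"ax":0,"ay":0,"az":0,"jaw":0},{"tx":0,"ty":0,"tz":0,"ax":0,"ay":0,"az":0,"jaw":0}]'
```

```text
t: 7.65
ee_pos: [464.2, 132.3, 63.6]
orientation: [2.222, -2.219, -0.001]
ft_force: [-5.4, 1.0, 5.1]
width: 13.7
```

```bash
python3 -m inch '[{"tx":0.2,"ty":0,"tz":0,"ax":0,"ay":0,"az":0,"jaw":0},{"tx":0.2,"ty":0,"tz":0,"ax":0,"ay":0,"az":0,"jaw":0},{"tx":0,"ty":0,"tz":0,"ax":0,"ay":0,"az":0,"jaw":0},{"tx":0,"ty":0,"tz":0,"ax":0,"ay":0,"az":0,"jaw":0}]'
```

```text
t: 8.15
ee_pos: [464.3, 132.1, 63.6]
orientation: [-2.219, 2.22, 0.006]
ft_force: [-9.0, 30.8, -0.2]
width: 13.7
```

```bash
python3 -m inch '[{"tx":-0.2,"ty":0,"tz":0,"ax":0,"ay":0,"az":0,"jaw":0},{"tx":0,"ty":0,"tz":0,"ax":0,"ay":0,"az":0,"jaw":0.5},{"tx":0,"ty":0,"tz":0,"ax":0,"ay":0,"az":0,"jaw":0.5},{"tx":0,"ty":0,"tz":0,"ax":0,"ay":0,"az":0,"jaw":0.5},{"tx":0,"ty":0,"tz":0,"ax":0,"ay":0,"az":0,"jaw":0.5},{"tx":0,"ty":0,"tz":-2,"ax":0,"ay":0,"az":0,"jaw":0.5},{"tx":0,"ty":0,"tz":-5,"ax":0,"ay":0,"az":0,"jaw":0.5},{"tx":0,"ty":0,"tz":-5,"ax":0,"ay":0,"az":0,"jaw":0.5},{"tx":0,"ty":0,"tz":-5,"ax":0,"ay":0,"az":0,"jaw":0.5},{"tx":2,"ty":0,"tz":0,"ax":0,"ay":0,"az":0,"jaw":0.5},{"tx":4,"ty":0,"tz":0,"ax":0,"ay":0,"az":0,"jaw":0.5},{"tx":5,"ty":0,"tz":0,"ax":0,"ay":0,"az":0,"jaw":0.5}]'
```

```text
t: 9.65
ee_pos: [465.3, 20.0, 234.0]
orientation: [-2.224, 2.218, -0.001]
ft_force: [-0.4, 0.3, 0.3]
width: 43.9
```

```bash
python3 -m inch '[{"tx":6,"ty":0.3,"tz":0,"ax":0,"ay":0,"az":0,"jaw":0.5},{"tx":6,"ty":0.3,"tz":0,"ax":0,"ay":0,"az":0,"jaw":0.5},{"tx":6,"ty":0.3,"tz":0,"ax":0,"ay":0,"az":0,"jaw":0.5},{"tx":6,"ty":0.3,"tz":0,"ax":0,"ay":0,"az":0,"jaw":0.5},{"tx":6,"ty":0.3,"tz":0,"ax":0,"ay":0,"az":0,"jaw":0.5},{"tx":2,"ty":0.2,"tz":0,"ax":0,"ay":0,"az":0,"jaw":0.5},{"tx":1.4,"ty":0,"tz":0,"ax":0,"ay":0,"az":5.7,"jaw":0.5},{"tx":0,"ty":0,"tz":0,"ax":9,"ay":0,"az":0,"jaw":0.5},{"tx":0,"ty":0,"tz":0,"ax":9,"ay":0,"az":0,"jaw":0.5},{"tx":0,"ty":0,"tz":0,"ax":9,"ay":0,"az":0,"jaw":0.5},{"tx":0,"ty":0,"tz":0,"ax":9,"ay":0,"az":0,"jaw":0.5},{"tx":0,"ty":0,"tz":0,"ax":9,"ay":0,"az":0,"jaw":0.5}]'; python3 -m inch '[{"tx":0,"ty":0,"tz":0,"ax":0,"ay":0,"az":0,"jaw":0.5}]'
cat > m3.py <<'E'
from h import *
import sys
p,R,o=pose();print(p.round(1),R.round(3),np.round(o['qpos'],2),o['t'],o['width'])
for n in ['wrist','top','side']:
    c=cal(n);im,d=viewer.get_image(n);cv2.imwrite(f'pics/{sys.argv[1]}{n}.png',im[...,::-1])
    P=cloud(n,d,np.ones(d.shape,bool),c)
    f=(abs(P[:,0]-535)<60)&(abs(P[:,1]+320)<38)&(P[:,2]>95)&(P[:,2]<160)
    Q=P[f]
    print(n,len(Q))
    for lo in range(95,160,8):
        S=Q[(Q[:,2]>=lo)&(Q[:,2]<lo+8)]
        if len(S)>2: print(lo,len(S),S.mean(0).round(1),S.min(0).round(1),S.max(0).round(1))
    if n!='wrist':
        w=(P[:,0]>460)&(P[:,0]<600)&(P[:,1]>30)&(P[:,1]<340)&(abs(P[:,2]-42)<6)&(im[d>0].mean(1)>170)
        print('plate',n,np.percentile(P[w],[1,50,99],axis=0).round(1))
E
python3 m3.py a
```

```text
t: 11.15
ee_pos: [450.7, -306.2, 232.5]
orientation: [-1.75, 1.912, -0.657]
ft_force: [1.1, 0.6, 0.6]
width: 43.8
t: 11.28
ee_pos: [449.7, -305.9, 231.0]
orientation: [-1.75, 1.917, -0.649]
ft_force: [-0.9, 0.2, 0.1]
width: 44.0
[ 449.7 -305.9  231. ] [[-0.083 -0.778  0.623]
 [-0.996  0.079 -0.035]
 [-0.022 -0.623 -0.782]] [-0.88  0.17  2.17  1.05  0.56 -0.07] 11.275 44.02255085291411
wrist 1299
95 215 [ 492.9 -315.    97.2] [ 475.1 -344.1   95. ] [ 516.2 -282.   102.8]
103 99 [ 518.  -324.2  107.1] [ 511.6 -329.1  103. ] [ 525.1 -319.9  111. ]
111 119 [ 534.4 -325.7  115.4] [ 520.  -339.4  111.2] [ 572.7 -317.5  119. ]
119 139 [ 545.7 -327.   123. ] [ 529.1 -350.8  119. ] [ 572.  -308.6  127. ]
127 172 [ 550.  -327.3  130.8] [ 536.2 -353.2  127. ] [ 564.8 -305.2  135. ]
135 184 [ 547.9 -327.7  139.5] [ 538.5 -352.5  135.1] [ 560.1 -303.8  142.9]
143 270 [ 543.  -326.9  147.5] [ 537.1 -349.2  143. ] [ 552.2 -305.9  151. ]
151 101 [ 540.6 -326.4  152.2] [ 537.4 -338.2  151. ] [ 544.7 -315.4  154.7]
top 312
95 27 [ 492.3 -311.7   97. ] [ 475.4 -328.3   95.1] [ 515.9 -282.   102.4]
103 
[... 637 characters left out ...]
,[1,50,99],axis=0).round(1))
                    ~~~~~~~~~~~~~^^^^^^^^^^^^^^^^^^^^^^^
    return _quantile_unchecked(
        a, q, axis, out, overwrite_input, method, keepdims, weights)
    return _ureduce(a,
                    func=_quantile_ureduce_func,
    ...<5 lines>...
                    overwrite_input=overwrite_input,
                    method=method)
    r = func(a, **kwargs)
    result = _quantile(arr,
                       quantiles=q,
    ...<2 lines>...
                       out=out,
                       weights=wgt)
    slices_having_nans = np.isnan(arr[-1, ...])
                                  ~~~^^^^^^^^^
IndexError: index -1 is out of bounds for axis 0 with size 0
```

View pics/awrist.png

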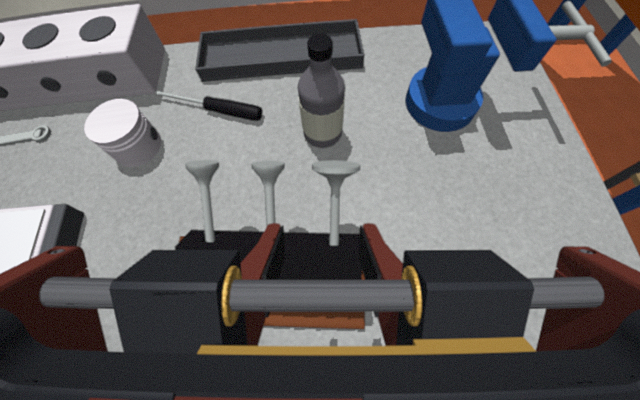

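```bash
python3 -m inch '[{"tx":0,"ty":0,"tz":0,"ax":3,"ay":0,"az":0,"jaw":0.65},{"tx":0,"ty":0,"tz":0,"ax":0,"ay":0,"az":0,"jaw":0.65},{"tx":0,"ty":0,"tz":0,"ax":0,"ay":0,"az":0,"jaw":0.65}]'
cat > dl.py <<'E'
from h import *
import sys
G=np.array(eval(sys.argv[1]),float); u=np.array([.74,-.08,.667]);u/=np.linalg.norm(u)
p,R,o=pose(); print(p.round(1),R.round(3).tolist(),np.round(o['qpos'],2))
print('tool delta cm',((R.T@(G+19*R[:,2]-p))/10).round(2),'u in tool',(R.T@u).round(3))
E
python3 dl.py '[527,-323,110]'
```

```text
t: 11.75
ee_pos: [451.6, -307.1, 232.6]
orientation: [-1.721, 1.88, -0.697]
ft_force: [0.9, -0.2, 0.3]
width: 56.9
[ 451.6 -307.1  232.6] [[-0.081, -0.744, 0.663], [-0.997, 0.073, -0.04], [-0.018, -0.664, -0.747]] [-0.91  0.18  2.19  1.18  0.57 -0.22]
tool delta cm [ 1.2   2.42 16.13] u in tool [ 0.008 -1.    -0.004]
```

```bash
python3 -m inch '[{"tx":0.6,"ty":1.2,"tz":2,"ax":0,"ay":0,"az":0,"jaw":0.65},{"tx":0.6,"ty":1.2,"tz":2,"ax":0,"ay":0,"az":0,"jaw":0.65},{"tx":0,"ty":0,"tz":3,"ax":0,"ay":0,"az":0,"jaw":0.65},{"tx":0,"ty":0,"tz":0,"ax":0,"ay":0,"az":0,"jaw":0.65}]'; python3 dl.py '[527,-323,110]'; sed -i 's/print(.plate.*/print("plate",n,w.sum(),P[w].mean(0),P[w].min(0),P[w].max(0)) if w.sum() else None/' m3.py; python3 m3.py b
```

```text
t: 12.25
ee_pos: [479.5, -319.5, 162.7]
orientation: [-1.721, 1.879, -0.693]
ft_force: [-0.5, -0.7, -0.2]
width: 57.0
[ 479.5 -319.5  162.7] [[-0.08, -0.744, 0.663], [-0.997, 0.073, -0.038], [-0.021, -0.664, -0.748]] [-0.87  0.37  2.17  1.47  0.51 -0.53]
tool delta cm [ 0.08 -0.07  9.  ] u in tool [ 0.007 -1.    -0.005]
[ 479.5 -319.5  162.7] [[-0.08  -0.744  0.663]
 [-0.997  0.073 -0.038]
 [-0.021 -0.664 -0.748]] [-0.87  0.37  2.17  1.47  0.51 -0.53] 12.25 56.98162117217291
wrist 2106
95 364 [ 492.6 -314.9   97.4] [ 475.  -342.8   95. ] [ 516.4 -282.7  103. ]
103 168 [ 518.1 -324.2  107. ] [ 510.4 -329.2  103.1] [ 526.1 -319.5  110.9]
111 192 [ 529.8 -325.4  115.2] [ 520.3 -340.3  111. ] [ 571.4 -320.3  119. ]
119 205 [ 543.3 -327.2  123. ] [ 530.3 -348.7  119.1] [ 571.  -312.2  127. ]
127 245 [ 546.7 -326.9  130.7] [ 536.9 -352.7  127. ] [ 565.3 -305.8  134.9]
135 288 [ 545.7 -327.5  139.3] [ 538.3 -352.6  135.2] [ 559.1 -303.8  143. ]
143 461 [ 542.  -327.4  147.4] [ 536.9 -349.2  143. ] [ 551.4 -306.   151. ]
151 179 [ 539.  -325.6  152.4] [ 475.3 -340.   151. ] [ 544.9 -291.3  1
[... 749 characters left out ...]
  95.1] [ 521.5 -287.6  102.8]
103 14 [ 522.1 -320.9  107.3] [ 513.  -326.6  103.8] [ 531.4 -317.   110.8]
111 17 [ 531.8 -322.5  114.8] [ 520.2 -327.   111.1] [ 545.3 -319.8  118.2]
119 19 [ 545.5 -317.4  123.1] [ 532.1 -322.9  119.4] [ 560.8 -303.9  126.8]
127 26 [ 548.1 -314.   130.6] [ 536.4 -329.1  127. ] [ 562.  -303.4  134.6]
135 19 [ 547.6 -310.7  138.9] [ 538.7 -326.3  135.6] [ 558.4 -301.7  142.3]
143 16 [ 542.5 -316.7  146.7] [ 537.6 -332.3  143.2] [ 550.  -302.5  150.8]
151 7 [ 540.8 -319.2  152.6] [ 537.6 -329.3  151.5] [ 544.  -310.   154.2]
plate side 2041 [534.68969424 138.90551797  39.98936275] [463.1176972   66.68130253  36.00833529] [590.73067781 197.57337567  43.40898565]
```

View pics/bwrist.png

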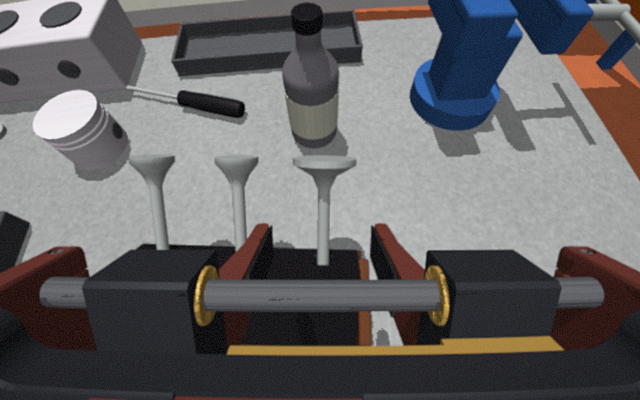

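Stem at (322,240) sits midway between the fingertips (270 and 375), and the neighbouring valves are clear. Now I'll advance and grip.

```bash
python3 -m inch '[{"tx":0.1,"ty":-0.1,"tz":2,"ax":0,"ay":0,"az":0,"jaw":0.65},{"tx":0,"ty":0,"tz":2,"ax":0,"ay":0,"az":0,"jaw":0.65},{"tx":0,"ty":0,"tz":2,"ax":0,"ay":0,"az":0,"jaw":0.65},{"tx":0,"ty":0,"tz":1.5,"ax":0,"ay":0,"az":0,"jaw":0.65},{"tx":0,"ty":0,"tz":1,"ax":0,"ay":0,"az":0,"jaw":0.65},{"tx":0,"ty":0,"tz":0.4,"ax":0,"ay":0,"az":0,"jaw":0.5},{"tx":0,"ty":0,"tz":0,"ax":0,"ay":0,"az":0,"jaw":0.5}]';python3 dl.py '[527,-323.5,110]'
```

```text
t: 13.28
ee_pos: [538.5, -324.8, 98.3]
orientation: [-1.719, 1.879, -0.698]
ft_force: [0.5, -0.3, -0.7]
width: 44.5
[ 538.5 -324.8   98.3] [[-0.082, -0.743, 0.664], [-0.996, 0.073, -0.04], [-0.019, -0.665, -0.746]] [-0.78  0.55  2.1   1.76  0.46 -0.77]
tool delta cm [-0.05  0.09  0.26] u in tool [ 0.007 -1.    -0.003]
```

```bash
python3 -m inch '[{"tx":0,"ty":0.1,"tz":0.2,"ax":0,"ay":0,"az":0,"jaw":0.3},{"tx":0,"ty":0,"tz":0,"ax":0,"ay":0,"az":0,"jaw":0},{"tx":0,"ty":0,"tz":0,"ax":0,"ay":0,"az":0,"jaw":0},{"tx":0,"ty":0,"tz":0,"ax":0,"ay":0,"az":0,"jaw":0},{"tx":0,"ty":0,"tz":0,"ax":0,"ay":0,"az":0,"jaw":0},{"tx":0,"ty":0,"tz":0,"ax":0,"ay":0,"az":0,"jaw":0},{"tx":0,"ty":0,"tz":0,"ax":0,"ay":0,"az":0,"jaw":0}]';python3 dl.py '[527,-323.5,110]'
```

```text
t: 14.15
ee_pos: [539.1, -324.7, 95.9]
orientation: [-1.719, 1.879, -0.697]
ft_force: [-1.3, 0.1, 1.4]
width: 8.3
[ 539.1 -324.7   95.9] [[-0.082, -0.743, 0.664], [-0.996, 0.073, -0.04], [-0.019, -0.665, -0.746]] [-0.78  0.55  2.1   1.77  0.46 -0.78]
tool delta cm [-0.05 -0.03  0.03] u in tool [ 0.007 -1.    -0.003]
```

```bash
python3 -m inch '[{"tx":0,"ty":0,"tz":0,"ax":0,"ay":0,"az":0,"jaw":0},{"tx":0,"ty":0,"tz":0,"ax":0,"ay":0,"az":0,"jaw":0}]'; python3 m3.py c | head -12
```

```text
t: 14.4
ee_pos: [539.2, -324.7, 95.9]
orientation: [-1.719, 1.879, -0.697]
ft_force: [-0.1, 0.1, 1.4]
width: 8.1
[ 539.2 -324.7   95.9] [[-0.082 -0.743  0.664]
 [-0.996  0.073 -0.04 ]
 [-0.019 -0.665 -0.746]] [-0.78  0.55  2.1   1.77  0.46 -0.78] 14.4 8.12880608332167
wrist 6262
95 8 [ 547.2 -329.5  102.6] [ 545.6 -339.3  102. ] [ 548.5 -314.8  103. ]
103 450 [ 528.3 -325.   107.7] [ 514.5 -339.6  103. ] [ 548.3 -313.3  111. ]
111 737 [ 531.8 -325.6  115.3] [ 513.5 -343.   111. ] [ 572.7 -312.7  119. ]
119 902 [ 540.4 -326.5  123.1] [ 511.1 -351.4  119. ] [ 571.8 -308.8  127. ]
127 1070 [ 537.  -326.5  130.8] [ 489.8 -352.8  127. ] [ 565.7 -304.1  135. ]
135 1050 [ 536.1 -327.   139.4] [ 484.6 -352.4  135. ] [ 559.4 -303.8  143. ]
143 1456 [ 537.8 -326.7  147.3] [ 483.7 -349.4  143. ] [ 552.4 -305.7  151. ]
151 581 [ 533.8 -326.   152.6] [ 483.7 -341.3  151. ] [ 544.8 -312.9  159. ]
```

View pics/cwrist.png

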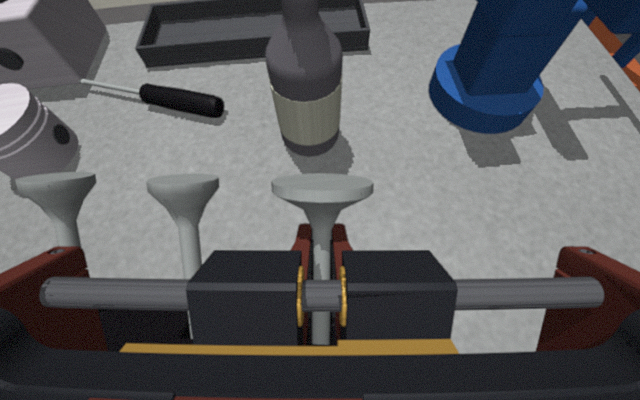

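```bash
python3 -m inch '[{"tx":0,"ty":-0.4,"tz":0,"ax":0,"ay":0,"az":0,"jaw":0},{"tx":0,"ty":-0.6,"tz":0,"ax":0,"ay":0,"az":0,"jaw":0},{"tx":0,"ty":-1,"tz":0,"ax":0,"ay":0,"az":0,"jaw":0},{"tx":0,"ty":-1,"tz":0,"ax":0,"ay":0,"az":0,"jaw":0}]';python3 -c "
from h import *
p,R,o=pose();print(p,R.round(3).tolist(),np.round(o['qpos'],2))"
```

```text
t: 15.05
ee_pos: [562.0, -327.0, 116.2]
orientation: [-1.72, 1.879, -0.698]
ft_force: [0.5, -0.2, -1.5]
width: 8.5
[ 561.97185153 -327.00946477  116.18198006] [[-0.081, -0.743, 0.664], [-0.997, 0.073, -0.04], [-0.019, -0.665, -0.746]] [-0.75  0.53  2.05  1.66  0.44 -0.62]
```

```bash
python3 -m inch '[{"tx":0,"ty":-1,"tz":0,"ax":0,"ay":0,"az":0,"jaw":0},{"tx":0,"ty":-1,"tz":0,"ax":0,"ay":0,"az":0,"jaw":0},{"tx":0,"ty":-1,"tz":0,"ax":0,"ay":0,"az":0,"jaw":0},{"tx":0,"ty":-1,"tz":0,"ax":0,"ay":0,"az":0,"jaw":0},{"tx":0,"ty":-1,"tz":0,"ax":0,"ay":0,"az":0,"jaw":0},{"tx":0,"ty":-0.5,"tz":0,"ax":0,"ay":0,"az":0,"jaw":0},{"tx":0,"ty":0,"tz":0,"ax":0,"ay":0,"az":0,"jaw":0},{"tx":0,"ty":0,"tz":0,"ax":0,"ay":0,"az":0,"jaw":0}]';python3 m3.py d | sed -n 1,4p
```

```text
t: 16.05
ee_pos: [601.9, -330.7, 152.0]
orientation: [-1.72, 1.88, -0.697]
ft_force: [0.2, 0.1, -2.7]
width: 8.5
[ 601.9 -330.7  152. ] [[-0.082 -0.743  0.664]
 [-0.996  0.074 -0.04 ]
 [-0.019 -0.665 -0.747]] [-0.7   0.49  1.97  1.44  0.41 -0.33] 16.05 8.507832056379986
wrist 607
```

View pics/dside.png

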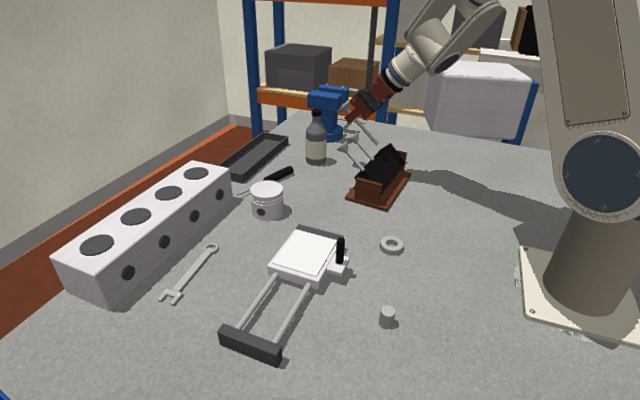

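```bash
python3 -m inch '[{"tx":0,"ty":-1,"tz":-1.1,"ax":0,"ay":0,"az":0,"jaw":0},{"tx":0,"ty":-1.7,"tz":-1.9,"ax":0,"ay":0,"az":0,"jaw":0},{"tx":0,"ty":-1.7,"tz":-1.9,"ax":0,"ay":0,"az":0,"jaw":0},{"tx":0,"ty":-1.7,"tz":-1.9,"ax":0,"ay":0,"az":0,"jaw":0},{"tx":0,"ty":-1,"tz":-1.1,"ax":0,"ay":0,"az":0,"jaw":0},{"tx":0,"ty":0,"tz":0,"ax":-4,"ay":0,"az":0,"jaw":0},{"tx":0,"ty":0,"tz":0,"ax":-8,"ay":0,"az":0,"jaw":0},{"tx":0,"ty":0,"tz":0,"ax":-8,"ay":0,"az":0,"jaw":0},{"tx":0,"ty":0,"tz":0,"ax":-8,"ay":0,"az":0,"jaw":0},{"tx":0,"ty":0,"tz":0,"ax":-8,"ay":0,"az":0,"jaw":0},{"tx":0,"ty":0,"tz":0,"ax":-5.7,"ay":0,"az":0,"jaw":0},{"tx":0,"ty":0,"tz":0,"ax":0,"ay":0,"az":0,"jaw":0}]'; python3 dl.py '[572,133,142]'
```

```text
t: 17.7
ee_pos: [604.1, -331.7, 257.6]
orientation: [-2.115, 2.287, 0.006]
ft_force: [-0.4, -1.2, -1.9]
width: 8.6
[ 604.1 -331.7  257.6] [[-0.078, -0.997, 0.017], [-0.997, 0.078, 0.021], [-0.022, -0.015, -1.0]] [-0.53  0.48  1.45  0.03  1.21  1.11]
tool delta cm [-45.81   7.    14.37] u in tool [ 0.008 -0.755 -0.656]
```

```bash
python3 -m inch '[{"tx":-2,"ty":0,"tz":0,"ax":0,"ay":0,"az":0,"jaw":0},{"tx":-4,"ty":0.5,"tz":0,"ax":0,"ay":0,"az":0,"jaw":0},{"tx":-5,"ty":1,"tz":0,"ax":0,"ay":0,"az":0,"jaw":0},{"tx":-5,"ty":1,"tz":0,"ax":0,"ay":0,"az":0,"jaw":0},{"tx":-5,"ty":1,"tz":0,"ax":0,"ay":0,"az":0,"jaw":0},{"tx":-5,"ty":1,"tz":0,"ax":0,"ay":0,"az":0,"jaw":0},{"tx":-5,"ty":1,"tz":0,"ax":0,"ay":0,"az":0,"jaw":0},{"tx":-5,"ty":1,"tz":0,"ax":0,"ay":0,"az":0,"jaw":0},{"tx":-4,"ty":0.5,"tz":0,"ax":0,"ay":0,"az":0,"jaw":0},{"tx":-3,"ty":0,"tz":0,"ax":0,"ay":0,"az":0,"jaw":0},{"tx":-2,"ty":0,"tz":0,"ax":0,"ay":0,"az":0,"jaw":0},{"tx":0,"ty":0,"tz":0,"ax":0,"ay":0,"az":0,"jaw":0}]'; python3 dl.py '[572,133,142]'
cat > m4.py <<'E'
from h import *
import sys
p,R,o=pose(); g=p-19*R[:,2]; print('grasp',g.round(1),o['t'])
for n in ['side','top','wrist']:
    c=cal(n); im,d=viewer.get_image(n); cv2.imwrite(f'pics/{sys.argv[1]}{n}.png',im[...,::-1])
    P=cloud(n,d,np.ones(d.shape,bool),c); q=(P-g)@R   # tool axes about grasp: stem along y
    f=(abs(q[:,0])<30)&(q[:,1]>-60)&(q[:,1]<130)&(abs(q[:,2])<40)
    for lo in range(-60,130,20):
        S=q[f&(q[:,1]>=lo)&(q[:,1]<lo+20)]
        if len(S)>3: print(n,lo,len(S),'med',np.median(S,0).round(1),'lo',S.min(0).round(),'hi',S.max(0).round())
    b=im[d>0].mean(1); w=(P[:,0]>460)&(P[:,0]<600)&(P[:,1]>50)&(P[:,1]<230)&(abs(P[:,2]-42)<2.5)&(b>180)
    if w.sum()>20: print(n,'plate',np.percentile(P[w],[2,50,98],axis=0).round(1).tolist())
E
python3 m4.py e
```

```text
t: 19.2
ee_pos: [568.0, 123.1, 267.0]
orientation: [-2.116, 2.286, 0.005]
ft_force: [0.2, 0.8, -1.8]
width: 8.3
[568.  123.1 267. ] [[-0.077, -0.997, 0.017], [-0.997, 0.078, 0.021], [-0.022, -0.015, -1.0]] [0.18 0.3  1.7  0.02 1.12 1.82]
tool delta cm [-0.75 -0.12 14.43] u in tool [ 0.008 -0.755 -0.656]
grasp [567.7 122.7 286. ] 19.2
side -60 16 med [-21.3 -40.4  -8.2] lo [-25. -41. -23.] hi [ -1. -40.  12.]
side -40 379 med [-10.3 -32.6  -4.4] lo [-26. -40. -24.] hi [ 23. -20.  25.]
side -20 192 med [-13.4  -6.2  -7.1] lo [-19. -20. -39.] hi [-3. -0. 20.]
side 0 446 med [ -9.6   9.3 -12.8] lo [-18.   0. -40.] hi [17. 19. 20.]
side 20 64 med [-3.3 29.4 -1.9] lo [-6. 20. -5.] hi [ 2. 40.  4.]
side 40 68 med [-3.7 49.8 -2.7] lo [-6. 40. -6.] hi [ 2. 60.  4.]
side 60 67 med [-3.7 70.3 -2.8] lo [-7. 61. -6.] hi [ 1. 80.  3.]
side 80 73 med [-3.4 90.1 -3.5] lo [-6. 80. -7.] hi [  3. 100.   3.]
side 100 41 med [ -2.6 105.5  -3.3] lo [ -6. 100.  -8.] hi [  4. 110.   2.]
side plate [[494.7, 78.1, 39.6], [545.4, 143.8, 40.6], [581.6, 188.0, 42.4]]
top 20 42 med [ 1.6 31.6 -2.7] lo [-3. 22. -7.] hi [ 6. 40.  1.]
top 40 18 med [ 0.2 43.5 -2.8] lo [-4. 40. -7.] hi [ 6. 48.  3.]
wrist -60 1644 med [  2.3 -40.9  -5.7] lo [-22. -42. -24.] hi [ 27. -40.  26.]
wrist -40 1816 med [  2.7 -35.8 -15.8] lo [-22. -40. -24.] hi [ 27. -20.  26.]
wrist -20 2144 med [  2.5 -11.9  -4.1] lo [-12. -20. -40.] hi [17. -0. 20.]
wrist 0 402 med [ 2.5  5.9 -3.7] lo [ -3.   0. -40.] hi [ 8. 11. -1.]
wrist 20 276 med [ 2.2 34.7 -4.1] lo [-2. 29. -6.] hi [ 7. 40. -0.]
wrist 40 338 med [ 2.2 45.8 -4.3] lo [-2. 40. -7.] hi [ 7. 54. -1.]
wrist plate [[493.1, 75.3, 39.6], [532.4, 162.9, 40.8], [583.1, 186.6, 42.3]]
```

View pics/eside.png

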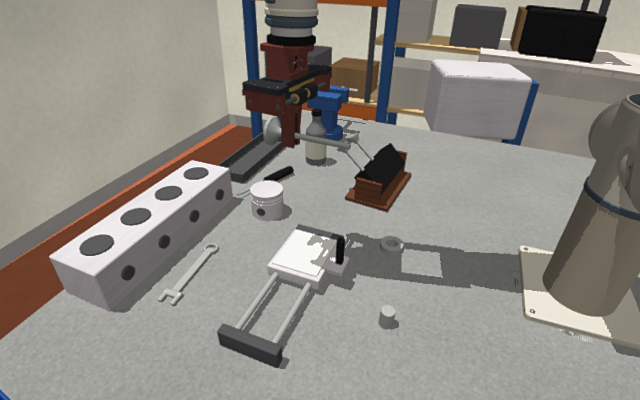

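```bash
python3 -m inch '[{"tx":-0.4,"ty":0,"tz":1,"ax":0,"ay":0,"az":0,"jaw":0},{"tx":0,"ty":0,"tz":2,"ax":0,"ay":0,"az":0,"jaw":0},{"tx":0,"ty":0,"tz":2.5,"ax":0,"ay":0,"az":0,"jaw":0},{"tx":0,"ty":0,"tz":2.5,"ax":0,"ay":0,"az":0,"jaw":0},{"tx":0,"ty":0,"tz":2.5,"ax":0,"ay":0,"az":0,"jaw":0},{"tx":0,"ty":0,"tz":2,"ax":0,"ay":0,"az":0,"jaw":0},{"tx":0,"ty":0,"tz":1,"ax":0,"ay":0,"az":0,"jaw":0},{"tx":0,"ty":0,"tz":0.7,"ax":0,"ay":0,"az":0,"jaw":0},{"tx":0,"ty":0,"tz":0,"ax":0,"ay":0,"az":0,"jaw":0},{"tx":0,"ty":0,"tz":0,"ax":0,"ay":0,"az":0,"jaw":0},{"tx":0,"ty":0,"tz":0,"ax":0,"ay":0,"az":0,"jaw":0}]'; python3 m4.py f | grep -v wrist; python3 look.py | grep -E "^top (wide|slim|piston|bearing|oil|spanner|driver)|^side (socket|bearing|slim)"
```

```text
t: 20.72
ee_pos: [571.9, 129.0, 125.8]
orientation: [-2.114, 2.288, 0.004]
ft_force: [0.5, 0.9, -2.1]
width: 7.9
grasp [571.6 128.6 144.8] 20.725
side -40 164 med [-15.5 -32.1   1.4] lo [-26. -40. -14.] hi [  8. -20.  26.]
side -20 92 med [-13.3  -5.1  -0.7] lo [-17. -20. -39.] hi [-4. -0. 18.]
side 0 321 med [ -9.6   9.5 -11.7] lo [-19.   0. -39.] hi [17. 20. 21.]
side 20 52 med [-3.3 30.3 -2.6] lo [-6. 20. -6.] hi [ 2. 40.  3.]
side 40 51 med [-3.3 50.  -3.2] lo [-6. 40. -6.] hi [ 3. 60.  3.]
side 60 55 med [-3.5 69.6 -3.8] lo [-6. 60. -7.] hi [ 3. 80.  3.]
side 80 55 med [-3.1 90.7 -4.2] lo [-6. 80. -8.] hi [  2. 100.   3.]
side 100 34 med [ -3.1 106.   -4. ] lo [ -6. 100.  -7.] hi [  3. 110.   2.]
side plate [[498.3, 76.7, 39.6], [562.5, 150.1, 40.7], [582.5, 188.6, 42.6]]
top slim_valve_a 0.79 [442. 194.] 240 med [ 548. -252.  127.] lo [ 497. -267.   82.] hi [ 572. -244.  146.]
top slim_valve_a 0.72 [412. 191.] 207 med [ 560. -182.  130.] lo [ 507. -199.   82.] hi [ 581. -173.  146.]
top slim_valve_a 0.29 [461. 139.] 905 med [ 685. -310.  110.] lo [ 664. -342.   14.] hi [ 717. -
[... 307 characters left out ...]
op spanner 0.69 [236. 131.] 508 med [740. 249.   5.] lo [719. 162.  -1.] hi [756. 324.  10.]
top driver 0.91 [393. 120.] 534 med [ 755. -163.   18.] lo [ 729. -218.   -5.] hi [797. -58.  26.]
side slim_valve_a 0.74 [352. 153.] 165 med [ 553. -181.  115.] lo [ 510. -375.   -1.] hi [ 577. -172.  143.]
side slim_valve_a 0.68 [379. 181.] 2719 med [ 460. -192.   50.] lo [ 412. -344.   -1.] hi [ 532. -134.   93.]
side slim_valve_a 0.53 [307. 260.] 3111 med [523. 147.  40.] lo [456.  78.  19.] hi [586. 196.  72.]
side bearing 0.58 [387. 243.] 319 med [383.   8.  13.] lo [361. -15.  -1.] hi [403.  29.  16.]
side socket 0.76 [386. 318.] 279 med [346. 222.  30.] lo [335. 206.   4.] hi [357. 227.  36.]
```

View pics/fside.png

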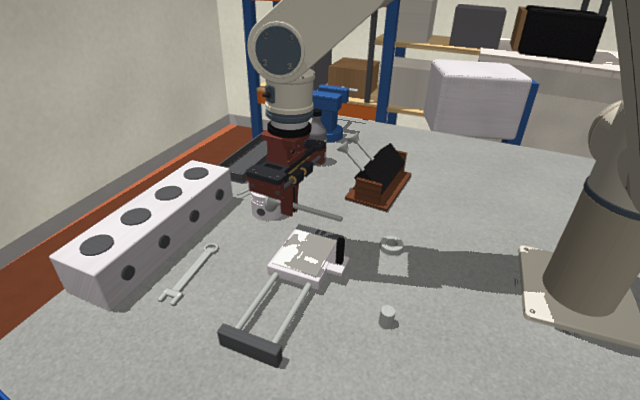

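The stem is level, with its middle at about (537,131,146) and the panel centre at about (535,132,42). The bystanders and slim valves read where they started, so I'm handing in.

```bash
python3 -c "
from h import *
print(ctrl.close_job())"
```

```text
the job is handed in; nothing more can be done
None
```

The job is handed in, with the wide-headed valve held level over the panel. No verdict came back, so these are my own last checks.

- **Panel:** I slid it by its grip until the push force rose to about 31 N at the stop. In the last picture its centre was at y ≈ 132 mm, where I expected it at the stop.
- **Valve:** I drew it 84 mm out along its hole, raised it, turned it level and carried it over the panel.
    - **Level:** the stem is within about 2° of level.
    - **Position:** its middle is about 2 mm in plan from the panel's centre and about 103 mm above its face.
    - **Hold:** the gripper still carries its weight, about 2 N.
- **Everything else:** both slim valves and the six bystanders measured where they started, to within a few millimetres. The screwdriver's measured centre differed by about 9 mm, which I put down to more of its shaft being detected this time.
- **Disagreement:** the gripper read about 8 mm on the 10 mm stem. The pictures showed the stem squarely between the fingers and it did not visibly slip.

The clock read 20.7 s just before my last camera checks, well inside the 56 s limit.

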